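# Start the crank screw of the bench clamp

### The job

Press the sprung lever of the bench clamp down until its catch holds it, so that the crank screw settles on the threaded boss. Then take the crank by its sleeve, turn it backward (anticlockwise from above) until the screw drops into the thread start, and from there forward (clockwise) one full turn. Finish still gripping the sleeve at that point, the screw started and held, and do not knock over or push away the jars and bottles around.

Things in the scene. Friction and masses are not known exactly. Their poses are not given: they have to be found in the camera images.
- clamp: The bench clamp, fixed to the worktop: grey base plate 96 x 310 x 12 mm with a steel boss (58 mm across, top 55 mm above the worktop) in the middle, two pivot cheeks at one end (-y) and a latch housing (36 mm out on +x, 80 mm out on +y, 80 mm high). Origin on the worktop under the axis of the boss and screw; z up, +y along the plate toward the lever's pad, so the pad is always at the left end as the robot sees it, give or take the clamp's yaw.
- boss_top (a point): Centre of the boss's top face, 55 mm above the worktop, on the vertical axis of the crank screw. The thread starts at the clamp's +x side of the boss and falls clockwise (right-hand thread, 8 mm a turn).
- lever (a joint): Aluminium lever, 24 mm wide at its tail, hinged 62 mm above the worktop 110 mm from the screw axis on the -y side. 0 = up (sprung up, tilted 0.22 rad, its fork lifting the screw 5 mm off the boss); grows as it is pressed down; the spring latch snaps over it near 0.225 (hard stop 0.233) and then keeps it at 0.22, level. Takes about 2 to 6 N at the pad, and feels hard at the stop.
- lever_pad (a point): Centre of the top face of the black ribbed rubber pad, 36 x 36 mm, on the free end of the lever, 130 mm from the screw axis on the clamp's +y side. About 123 mm above the worktop while the lever is up, about 72 mm when it is latched.
- screw (a joint): How far the crank screw has moved down, m: 0 = lifted by the lever, about 0.005 = resting on the flat top of the boss, about 0.013 = just dropped into the thread start, about 0.021 = one turn further in. The screw (0.3 kg with its crank) goes down by its own weight: the sleeve floats, so the hand can stay at one height.
- crank (a joint): Turn of the crank screw, rad, growing forward (clockwise from above). 0 = crank arm points along the clamp's +x, which is where the thread starts: turned backward past 0 (by about 0.1) the screw drops 8 mm. It starts between 0.7 and 1.7. It stiffly stays where it is left. The crank arm's top is flush with the hub's, about 122 mm above the worktop while lifted, 117 mm on the boss, 109 mm after the drop and 101 mm one turn further.
- sleeve: The crank's grip: upright black plastic sleeve, 24 mm across, 40 mm long, 45 mm from the screw axis; origin at the centre of its lower end, z up. It rests on the crank arm, spins freely on a steel pin (15 mm cap, 25 mm above it at first) and floats up to 20 mm along it. Grip its middle or above, fingertips clear of the arm, and carry it round in a level circle, wrist unturned; screw and arm sink away beneath.
- sleeve_middle (a point): Centre of the sleeve, 20 mm above its lower end.
- jar_black_cap: Bystander: white jar with a black cap, 61 mm wide, 78 mm high; origin at its underside.
- small_amber: Bystander: small amber bottle with a white cap, 37 mm wide, 75 mm high; origin at its underside.
- yellow_bottle: Bystander: yellow bottle with a black cap, 45 mm wide, 112 mm high; origin at its underside.
- low_jar: Bystander: low white jar with a lid, 51 mm wide, 40 mm high; origin at its underside.

How it is judged:
By the outcome, as a careful person would: the job done as asked, in the order asked, and still so for the second after the job is handed in, while the arm keeps its last pose, push and grip.
It also fails if it takes over 64 s, if anything falls off the work surface, if the arm or the gripper's body presses on something with over 40 N, if the wrist force passes 120 N, or if a joint passes its speed limit or range.

### The arm

A 6-joint arm with a two-finger parallel gripper is mounted at the origin on a cart in front of the work surface, level with it; the furniture and walls round the work are solid. World frame = base frame: x ahead of the robot, y to its left, z up, the work surface at z = 0. Lengths are in m, angles in rad, forces in N, time in s.
With the tool pointing down it reaches from about 0.25 to 0.8 m from the base axis. Payload 8.5 kg.
Tool frame: the origin (TCP) lies at the very end of the fingers, on their centre line; the grasp point (between the pads) lies 19 mm behind it (arm.hold_point_z is the distance from the TCP to the grasp point, in m); x points along the fingers, z is the direction in which the jaws open and shut, and the axes are right-handed (so a half turn about x gives the same grasp; the last joint's range is limited). The gripper opens to 85 mm and grips with 20 to 120 N. Pads are 22 mm wide; open, the fingers measure 114 mm over their backs; the gripper's body (76 mm by 85 mm) begins 54 mm behind the grasp point. The pads swing forward as they close: fully open they stand 13 mm farther back than shut.
Start: joints at [-1.228, 0.238, -0.013, 1.319, 0, 1.571], TCP at [0.176, -0.494, 0.231] pointing down, gripper open.
Joint ranges: [-2.66, 2.66], [-1.03, 1.9], [-1.14, 1.46], [-1.82, 2.27], [-1.45, 1.34], [-3.14, 3.14]. Speed limits (rad/s): [2.22, 2.22, 2.79, 3.14, 3.14, 3.14].

### API

Orientations are given as a unit quaternion [x, y, z, w].
In Python, from rig import arm, imaging gives the robot as it stands.
- The arm moves only by the tool move_arm, never from a script. Its argument "motion" is a list of rows, each a list of 2 entries, a list of its own where there are three numbers: the shift along the tool's x, y, z in m, then the turn, a rotation vector about the tool's x, y, z in rad. A call has 1 to 5 rows; each row is the pose to reach, as a shift and turn from the pose commanded when the call began, along the tool's axes at that moment; what a row does not reach only later rows make up. A row lasts 1/10 s, in which the tool goes at most 50 mm and 8.59 degrees, less where a joint would pass 70% of its speed; a pose out of reach is approached as far as the arm can. A call with a gripper value outside its range is refused whole. "gripper" is the finger opening in m, from 0 to 0.0854, set as the call begins (left out, the last holds). The fingers move at their own pace and stop on an object; "newtons" is the grip in N (left out, the last holds). Time passes only in rows, so rows that repeat a pose let the fingers close. It gives the time, the measured TCP pose, the force and the opening at its end, in the units of the state.
- arm.observe(): the state, without advancing time (a new reading comes with each control period).
- imaging.capture(name): name is "scene" or "side" or "wrist"; returns the picture (420x560x3 uint8, red, green, blue); there is no depth.
- imaging.get_calibration(name): a dict with "fx", "fy", "cx", "cy" (pixels), "R" (3x3) and "t" (3): a world point X has camera coordinates R X + t. Camera axes: x right, y down, z forward; pixel columns grow to the right and rows downward; lengths in m; the calibration is good to about 2 mm. A picture is of the moment at which its call begins: read the wrist's pose just before it. get_calibration takes no time and is no camera call; for the wrist camera it gives the pose at the moment of the call.
- arm.sign_off(): hands the job in, once; it reports no verdict.
The state is a dict: "time_s": time; "qpos": joint angles; "joint_velocities": joint speeds; "tau": joint torques, N m; "position": TCP position; "ee_rot": TCP orientation; "force": force on the tool from outside, world axes, zero at the start; "ft_torque": the same for the moment, N m; "width": finger opening in m.
Only numpy, scipy, OpenCV 4.12 (cv2) and the standard library are available. Lean on these libraries where they do the work, as an engineer would, in place of code of your own. Each camera call takes 0.05 s, during which the arm holds its last target. There are 200 camera calls.

## Working session

There is one attempt and no reset: what is moved stays moved. The work goes in short steps, Python scripts to look and compute and a tool call to move; the robot and the scene stay as the last step left them, time stands still between calls to the robot, and variables do not carry over. Pictures are saved under pics/ and viewed, about 8 in all and at most 12, crops included, and the job is handed in when it is done.

Besides the shell and the picture viewer there is one more tool, called as name([rows], argument=value, ...), one row to a line, values as JSON. move_arm: Moves the arm, as the interface text tells. Its arguments: {"type":"object","properties":{"motion":{"type":"array","items":{"type":"array"}},"gripper":{"type":"number"},"newtons":{"type":"number"}},"required":["motion"]}

```bash
mkdir -p pics; ls
python3 - <<'E'
from rig import arm, imaging
import cv2,numpy as np
print(arm.observe())
for n in ("scene","side"):
    im=imaging.capture(n); cv2.imwrite(f"pics/{n}0.png",im[:,:,::-1])
    c=imaging.get_calibration(n); print(n,c)
E
```

```text
pics
{'time_s': 0.0, 'qpos': array([-1.22799367e+00,  2.38775448e-01, -1.42476123e-02,  1.31920789e+00,
       -1.43677907e-05,  1.57078150e+00]), 'joint_velocities': array([-0.00096332, -0.00131163, -0.0033926 ,  0.00056178,  0.00128869,
       -0.00047653]), 'tau': array([ 1.63847151e-03, -5.38780117e+01,  3.46441483e+01,  1.81332888e-02,
       -5.48124797e-05, -1.09042141e-06]), 'position': array([ 0.17632315, -0.49406307,  0.23068301]), 'ee_rot': array([ 0.40767539,  0.57837538, -0.40709924,  0.57754039]), 'force': array([ 0.25326415,  0.66116057, -0.66142573]), 'ft_torque': array([-0.00789824, -0.01916236, -0.01654629]), 'width': 0.08565124831280853}
scene {'fx': 429.8978977603717, 'fy': 429.8978977603717, 'cx': 278.8674437972932, 'cy': 214.9206411515421, 'R': array([[-0.6038395 , -0.79690688, -0.01781257],
       [-0.34535052,  0.28169175, -0.89519985],
       [ 0.71840858, -0.53440545, -0.44530881]]), 't': array([0.36547572, 0.29184617, 0.68219047])}
side {'fx': 410.1622646842195, 'fy': 410.1622646842195, 'cx': 281.23909522682897, 'cy': 210.96715906660452, 'R': array([[-0.94579598, -0.32443303,  0.01460056],
       [-0.16551185,  0.44284829, -0.88118739],
       [ 0.27942046, -0.83584005, -0.47254165]]), 't': array([0.56277912, 0.19848413, 0.78922867])}
```

View pics/scene0.png

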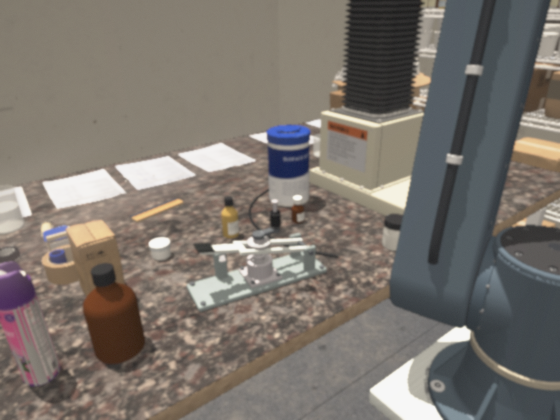

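View pics/side0.png

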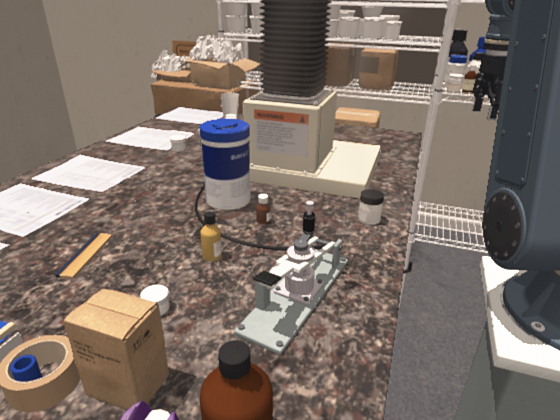

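The clamp sits at about (258,265) in scene and (295,285) in side, with its pad at (203,247) and (266,280). I'll enlarge both.

Run:
```python
import cv2,numpy as np
a=cv2.imread("pics/scene0.png")[195:315,175:345]; b=cv2.imread("pics/side0.png")[195:355,225:365]
a=cv2.resize(a,None,fx=4.5,fy=4.5,interpolation=cv2.INTER_CUBIC)
b=cv2.resize(b,None,fx=3.7,fy=3.7,interpolation=cv2.INTER_CUBIC)
cv2.imwrite("pics/a1.png",a);cv2.imwrite("pics/b1.png",b);print(a.shape,b.shape)
```

```text
(540, 765, 3) (592, 518, 3)
```

View pics/a1.png

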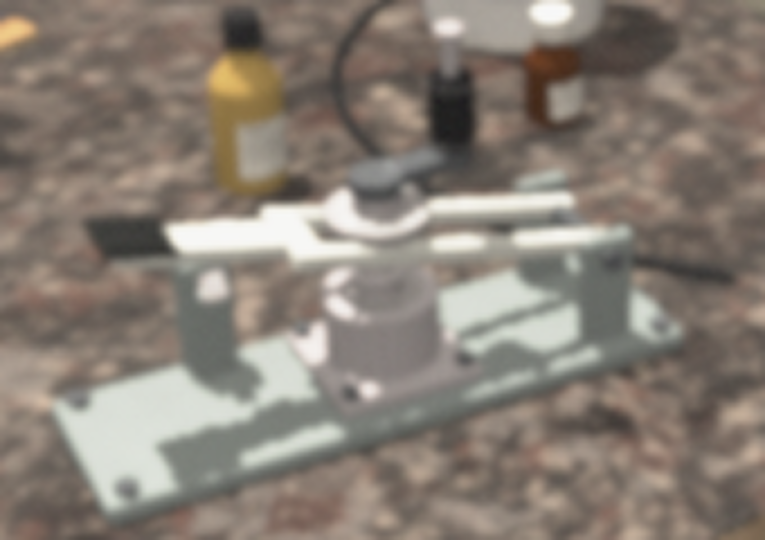

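View pics/b1.png

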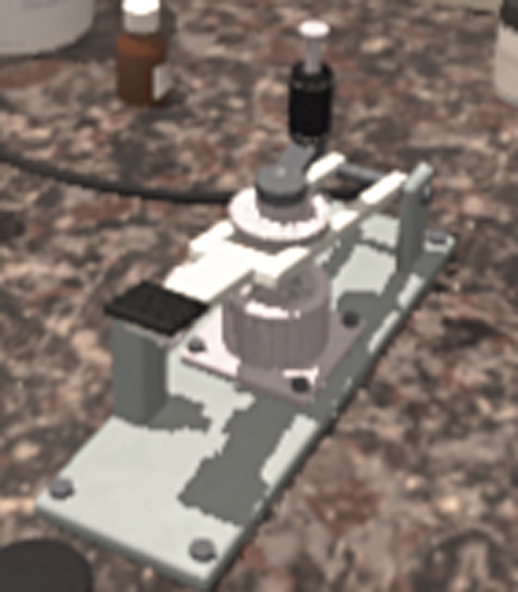

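The crops show the plate corners, hub, pad, and the sleeve upright at scene crop (452,105) and side crop (310,100). I'll fit the pose from these.

```bash
cat > h.py <<'E'
import numpy as np,cv2
from rig import arm,imaging
from scipy.optimize import least_squares
def proj(c,X):
    p=c["R"]@np.array(X)+c["t"]; return np.array([c["fx"]*p[0]/p[2]+c["cx"],c["fy"]*p[1]/p[2]+c["cy"]])
def world(p,L):  # p=x,y,yaw
    c,s=np.cos(p[2]),np.sin(p[2]); return np.array([p[0]+c*L[0]-s*L[1],p[1]+s*L[0]+c*L[1],L[2]])
def tri(obs):
    def f(X): return np.concatenate([proj(c,X)-uv for c,uv in obs])
    r=least_squares(f,[.5,0,.1]); return r.x,r.fun
E
python3 - <<'E'
from h import *
S=imaging.get_calibration("scene");D=imaging.get_calibration("side")
a=lambda u,v:np.array([u/4.5+175,v/4.5+195]); b=lambda u,v:np.array([u/3.7+225,v/3.7+195])
for c in(S,D): print("cam",-c["R"].T@c["t"])
o=[(S,a(55,398),(.048,.155,.012)),(S,a(112,513),(-.048,.155,.012)),(S,a(683,333),(-.048,-.155,.012)),(S,a(378,175),(0,0,.122)),
(D,b(38,498),(.048,.155,.012)),(D,b(208,580),(-.048,.155,.012)),(D,b(458,236),(-.048,-.155,.012)),(D,b(283,178),(0,0,.122)),(D,b(158,303),(0,.13,.123)),(S,a(130,240),(0,.13,.123))]
f=lambda p:np.concatenate([proj(c,world(p,L))-uv for c,uv,L in o])
r=least_squares(f,[.5,0,0],loss="soft_l1");print(r.x);print(f(r.x).reshape(-1,2).round(1))
for n,q in(("pad",(0,.13,.123)),):print(n,world(r.x,q))
m,e=tri([(S,a(452,105)),(D,b(310,100))]);print("sleeve mid",m,e)
c,_=tri([(S,a(449,27)),(D,b(314,28))]);print("cap",c)
d=m-[*r.x[:2],0];print("rad",np.hypot(*d[:2]),"crank",r.x[2]-np.arctan2(d[1],d[0]))
for n,ps,pd in(("yellow",(240,15),(None)),):pass
base=lambda C,uv,z:(lambda o,d:o+d*(z-o[2])/d[2])(-C["R"].T@C["t"],C["R"].T@np.array([(uv[0]-C["cx"])/C["fx"],(uv[1]-C["cy"])/C["fy"],1]))
print("yellow",base(S,a(250,182),0),"amber",base(D,b(142,95),0),"blackjar",base(D,(371,217),0),"low",base(D,(155,308),0),"blue",base(D,(228,200),0))
E
```

```text
cam [-0.16861358  0.57360576  0.57155613]
cam [0.34459906 0.75435471 0.53962824]
[ 0.51373205  0.12444216 -0.17992268]
[[-0.1  0.4]
 [ 0.4 -0.8]
 [ 1.8 -0.9]
 [-1.4 -0.4]
 [ 0.1 -0. ]
 [ 1.7 -1.1]
 [ 1.1 -0.4]
 [ 0.1  0.3]
 [-1.9  3.2]
 [-4.3 -0.4]]
pad [0.536996   0.25234364 0.123     ]
sleeve mid [0.51443059 0.07524302 0.1422984 ] [-0.04732516  0.21313194 -0.00818031 -0.19350468]
cap [0.51412146 0.07601484 0.18510896]
rad 0.04920410345070884 crank 1.3766764188124705
yellow [0.73659671 0.06630733 0.        ] amber [ 0.69051328 -0.13174178  0.        ] blackjar [ 0.42292482 -0.25297281  0.        ] low [0.76288848 0.25745465 0.        ] blue [ 0.83124927 -0.20978856  0.        ]
```

Run:
```python
from h import *
from scipy.spatial.transform import Rotation as Ro
s=arm.observe();R=Ro.from_quat(s["ee_rot"]).as_matrix();print(R.round(3));print(arm.hold_point_z)
for T in([.536,.250,.2307],):print(R.T@(np.array(T)-s["position"]))
```

```text
[[-0.     0.942  0.336]
 [ 0.001  0.336 -0.942]
 [-1.    -0.    -0.001]]
0.0187
[ 0.00078592  0.58884527 -0.57990325]
```

move_arm([
  [[0,0.589,-0.58],[-1.228,0,0]],
  [[0,0.589,-0.58],[-1.228,0,0]],
  [[0,0.589,-0.58],[-1.228,0,0]],
  [[0,0.589,-0.58],[-1.228,0,0]],
  [[0,0.589,-0.58],[-1.228,0,0]],
], gripper=0, newtons=60)

```text
time_s: 0.6
position: [0.2854, -0.2675, 0.2311]
ee_rot: [0.166, 0.687, -0.165, 0.687]
force: [0.8, -1.8, 0.0]
width: 0.0125
```

```bash
cat > d.py <<'E'
# usage: d.py X Y Z [yaw]: prints shift+turn in tool axes from the present measured pose
from h import *; import sys
from scipy.spatial.transform import Rotation as Ro
s=arm.observe();R=Ro.from_quat(s["ee_rot"])
T=np.array([float(v) for v in sys.argv[1:4]]);yaw=float(sys.argv[4]) if len(sys.argv)>4 else 0
G=Ro.from_euler("z",yaw)*Ro.from_matrix([[0,0,1],[0,1,0],[-1,0,0]])
print(s["time_s"],s["position"].round(4),"q",s["qpos"].round(2),"F",s["force"].round(1),s["width"].round(4))
print("shift",R.inv().apply(T-s["position"]).round(4),"turn",(R.inv()*G).as_rotvec().round(4))
E
python3 d.py .536 .25 .231
```

```text
Traceback (most recent call last):
  File "d.py", line 7, in <module>
    print(s["time_s"],s["position"].round(4),"q",s["qpos"].round(2),"F",s["force"].round(1),s["width"].round(4))
                                                                                            ^^^^^^^^^^^^^^^^
AttributeError: 'float' object has no attribute 'round'
```

```bash
sed -i 's/s\["width"\].round(4)/round(s["width"],4)/' d.py
python3 d.py .536 .25 .231
```

```text
0.6 [ 0.2854 -0.2675  0.2311] q [-0.75  0.01 -0.29  1.28  0.    1.29] F [ 0.8 -1.8  0. ] 0.0125
shift [ 3.000e-04  5.748e-01 -1.250e-02] turn [-4.726e-01 -1.000e-04 -3.000e-04]
```

move_arm([
  [[0,0.575,-0.0125],[-0.473,0,0]],
  [[0,0.575,-0.0125],[-0.473,0,0]],
  [[0,0.575,-0.0125],[-0.473,0,0]],
  [[0,0.575,-0.0125],[-0.473,0,0]],
  [[0,0.575,-0.0125],[-0.473,0,0]],
])

```text
time_s: 1.1
position: [0.3957, -0.0428, 0.2314]
ee_rot: [0.001, 0.707, -0.001, 0.707]
force: [1.2, 0.2, 0.0]
width: -0.0
```

```bash
python3 d.py .536 .25 .231
```

```text
1.1 [ 0.3957 -0.0428  0.2314] q [-0.11  0.02 -0.27  1.28 -0.    1.47] F [1.2 0.2 0. ] -0.0
shift [0.0004 0.2934 0.1391] turn [-0.0039  0.0003  0.0001]
```

move_arm([
  [[0,0.293,0.139],[-0.004,0,0]],
  [[0,0.293,0.139],[-0.004,0,0]],
  [[0,0.293,0.139],[-0.004,0,0]],
  [[0,0.293,0.139],[-0.004,0,0]],
  [[0,0.293,0.139],[-0.004,0,0]],
])

```text
time_s: 1.6
position: [0.504, 0.1826, 0.231]
ee_rot: [0.0, 0.707, -0.0, 0.707]
force: [0.7, -1.7, 1.0]
width: -0.0
```

move_arm([
  [[0,0.05,0.024],[0,0,0]],
  [[0,0.083,0.039],[0,0,0]],
  [[0,0.083,0.039],[0,0,0]],
  [[0,0.083,0.039],[0,0,0]],
])

```text
time_s: 2.0
position: [0.5424, 0.264, 0.2302]
ee_rot: [-0.001, 0.708, -0.0, 0.706]
force: [-1.3, -1.0, -0.4]
width: 0.0001
```

```bash
python3 d.py .536 .25 .145;python3 - <<'E'
from h import *
c=imaging.get_calibration("wrist");im=imaging.capture("wrist")
p=[.513732,.124442,-.179923]
cv2.imwrite("pics/w1.png",im[:,:,::-1])
for n,L in(("pad",(0,.13,.123)),("pad up?",(0,.123,.123)),("hub",(0,0,.122))):print(n,proj(c,world(p,L)).round(),world(p,L).round(4))
np.save("w1.npy",[c],allow_pickle=True)
E
```

```text
2.0 [0.5424 0.264  0.2302] q [ 0.45  0.38  0.18  1.38 -0.    2.02] F [-1.3 -1.  -0.4] 0.0001
shift [ 0.0852 -0.0139 -0.0063] turn [ 0.0007 -0.0019  0.001 ]
pad [274. 221.] [0.537  0.2523 0.123 ]
pad up? [273. 228.] [0.5357 0.2455 0.123 ]
hub [252. 339.] [0.5137 0.1244 0.122 ]
```

View pics/w1.png

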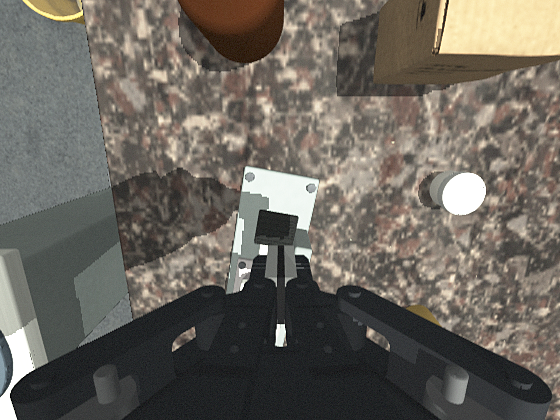

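The pad's top is centred at about (278,227), i.e. near (0.539, 0.247). I'll descend onto it.

move_arm([
  [[0.04,-0.016,-0.003],[0,0,0]],
  [[0.08,-0.017,-0.003],[0,0,0]],
  [[0.095,-0.017,-0.003],[0,0,0]],
  [[0.095,-0.017,-0.003],[0,0,0]],
])

```text
time_s: 2.45
position: [0.5379, 0.2442, 0.1345]
ee_rot: [0.0, 0.708, -0.002, 0.706]
force: [-0.6, -0.2, -0.4]
width: 0.0001
```

move_arm([
  [[0.01,0,0],[0,0,0]],
  [[0.02,0,0],[0,0,0]],
  [[0.03,0.001,0],[0,0,0]],
  [[0.04,0.002,0],[0,0,0]],
  [[0.045,0.003,0],[0,0,0]],
])

```text
time_s: 2.95
position: [0.54, 0.2495, 0.0906]
ee_rot: [0.0, 0.707, -0.0, 0.707]
force: [3.4, -1.3, 3.6]
width: 0.0002
```

move_arm([
  [[0.006,0,0],[0,0,0]],
  [[0.012,0,0],[0,0,0]],
  [[0.016,0,0],[0,0,0]],
  [[0.019,0,0],[0,0,0]],
  [[0.021,0,0],[0,0,0]],
])

```text
time_s: 3.45
position: [0.5398, 0.2497, 0.0702]
ee_rot: [0.0, 0.707, -0.0, 0.707]
force: [0.8, 3.0, 4.8]
width: -0.0002
```

move_arm([
  [[0.001,0,0],[0,0,0]],
  [[0.002,0,0],[0,0,0]],
  [[0.003,0,0],[0,0,0]],
  [[0.003,0,0],[0,0,0]],
])

```text
time_s: 3.85
position: [0.5398, 0.2496, 0.0677]
ee_rot: [0.001, 0.707, -0.0, 0.707]
force: [0.3, 4.5, 7.7]
width: -0.0003
```

move_arm([
  [[0.001,0,0],[0,0,0]],
  [[0.002,0,0],[0,0,0]],
  [[0.002,0,0],[0,0,0]],
])

```text
time_s: 4.15
position: [0.5399, 0.2497, 0.0669]
ee_rot: [0.001, 0.707, 0.0, 0.708]
force: [-3.8, 1.5, 18.4]
width: -0.0001
```

Hard stop reached. I'll lift off and check that the lever stayed down.

move_arm([
  [[-0.01,0,0],[0,0,0]],
  [[-0.05,0,0],[0,0,0]],
  [[-0.1,0,0],[0,0,0]],
  [[-0.14,0,0],[0,0,0]],
  [[-0.14,0,0],[0,0,0]],
], gripper=0.06)

```text
time_s: 4.65
position: [0.5414, 0.2497, 0.2106]
ee_rot: [0.001, 0.705, 0.0, 0.709]
force: [1.1, 0.5, -1.0]
width: 0.0599
```

Run:
```python
from h import *
a=imaging.capture("scene")[195:315,175:345]; b=imaging.capture("side")[195:355,225:365]
print(arm.observe()["position"])
a=cv2.resize(a,None,fx=2.8,fy=2.8,interpolation=cv2.INTER_CUBIC)
b=cv2.resize(b,(int(140*2.1*1.1),336),interpolation=cv2.INTER_CUBIC)
b=cv2.resize(imaging.capture("side")[195:315,225:340],(int(115*2.8),336),interpolation=cv2.INTER_CUBIC)
cv2.imwrite("pics/c2.png",np.hstack([a,b])[:,:,::-1]);print(a.shape,b.shape)
```

```text
[0.53959801 0.24894766 0.20561481]
(336, 476, 3) (336, 322, 3)
```

View pics/c2.png

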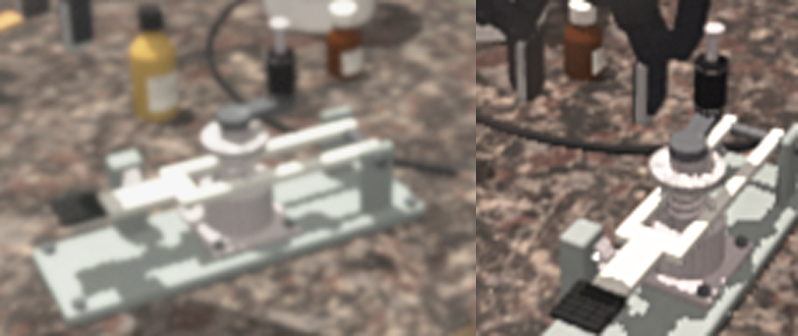

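The lever lies level and latched. The sleeve middle is at scene crop (281,73) and side crop (235,82), and the hub top is at (236,114) and (213,143).

```bash
python3 - <<'E'
from h import *
S=imaging.get_calibration("scene");D=imaging.get_calibration("side")
a=lambda u,v:np.array([u/2.8+175,v/2.8+195]); b=lambda u,v:np.array([u/2.8+225,v/2.8+195])
for n,p,q in(("mid",(281,73),(235,82)),("cap",(279,22),(237,28)),("hub",(236,114),(213,143))):
    X,e=tri([(S,a(*p)),(D,b(*q))]);print(n,X.round(4),e.round(1))
E
python3 d.py .515 .076 .23
```

```text
mid [0.5136 0.076  0.137 ] [ 0.  -0.2  0.   0.1]
cap [0.5142 0.0765 0.1804] [-0.   0.2 -0.  -0.2]
hub [0.5161 0.1189 0.1128] [-0.1  0.3 -0.  -0.3]
4.8 [0.5391 0.2488 0.2044] q [ 0.43  0.37  0.1   1.31 -0.    2.  ] F [-0.9 -0.  -0.8] 0.0602
shift [-0.0254 -0.1728 -0.0239] turn [-0.0013 -0.0017  0.0012]
```

move_arm([
  [[0,-0.05,-0.007],[0,0,0]],
  [[0,-0.1,-0.014],[0,0,0]],
  [[0,-0.15,-0.021],[0,0,0]],
  [[0,-0.173,-0.025],[-0.001,-0.002,0.001]],
  [[0,-0.173,-0.025],[-0.001,-0.002,0.001]],
])

```text
time_s: 5.3
position: [0.5125, 0.0732, 0.2036]
ee_rot: [0.001, 0.708, -0.001, 0.706]
force: [-0.4, -0.1, 0.5]
width: 0.0596
```

```bash
python3 d.py .514 .076 .127;python3 - <<'E'
from h import *
c=imaging.get_calibration("wrist");im=imaging.capture("wrist")
cv2.imwrite("pics/w3.png",im[:,:,::-1])
for n,L in(("mid",(.5136,.076,.137)),("cap",(.514,.0763,.1804)),("hub",(.515,.1212,.117))):print(n,proj(c,L).round())
E
```

```text
5.3 [0.5125 0.0732 0.2036] q [ 0.14  0.24 -0.09  1.25 -0.    1.72] F [-0.4 -0.1  0.5] 0.0596
shift [0.0766 0.0029 0.0016] turn [-0.0036 -0.0021  0.0004]
mid [281. 219.]
cap [282. 240.]
hub [283. 156.]
```

View pics/w3.png

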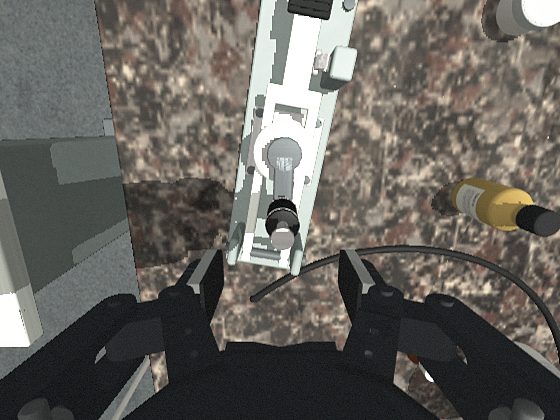

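The view from above has the cap at (282,235), the hub at (284,153) and the sleeve at (282,218), which is within about 3 mm of prediction. The sleeve is at about (0.515, 0.078) and the axis at about (0.5155, 0.1235). I'll descend and grip.

move_arm([
  [[0.025,0.004,0.002],[-0.003,-0.002,0]],
  [[0.05,0.004,0.002],[-0.003,-0.002,0]],
  [[0.07,0.005,0.002],[-0.003,-0.002,0]],
  [[0.076,0.005,0.002],[-0.003,-0.002,0]],
  [[0.076,0.005,0.002],[-0.003,-0.002,0]],
])

```text
time_s: 5.85
position: [0.5158, 0.082, 0.128]
ee_rot: [-0.001, 0.707, 0.002, 0.707]
force: [-0.1, -0.6, 0.2]
width: 0.0598
```

move_arm([
  [[0,0,0],[0,0,0]],
  [[0,0,0],[0,0,0]],
  [[0,0,0],[0,0,0]],
  [[0,0,0],[0,0,0]],
  [[0,0,0],[0,0,0]],
], gripper=0.015, newtons=50)

```text
time_s: 6.35
position: [0.5175, 0.0817, 0.1303]
ee_rot: [-0.0, 0.705, 0.002, 0.709]
force: [-0.8, 0.6, 6.9]
width: 0.0222
```

```bash
python3 d.py .515 .078 .127
```

```text
6.35 [0.5175 0.0817 0.1303] q [ 0.16  0.29 -0.21  1.06  0.    1.72] F [-0.8  0.6  6.9] 0.0222
shift [ 0.0033 -0.0037 -0.0025] turn [ 0.003   0.006  -0.0017]
```

Run:
```python
from h import *
a=imaging.capture("scene")[195:285,210:310]; b=imaging.capture("side")[195:285,260:360]
a,b=[cv2.resize(x,None,fx=4,fy=4,interpolation=cv2.INTER_CUBIC) for x in(a,b)]
cv2.imwrite("pics/c4.png",np.hstack([a,b])[:,:,::-1]);s=arm.observe();print(s["force"],s["position"],s["width"],s["ft_torque"])
```

```text
[-0.06971271  1.67748318  6.22672614] [0.51743545 0.08169531 0.13025073] 0.022875082971975994 [0.18810581 0.14226836 0.02564027]
```

View pics/c4.png

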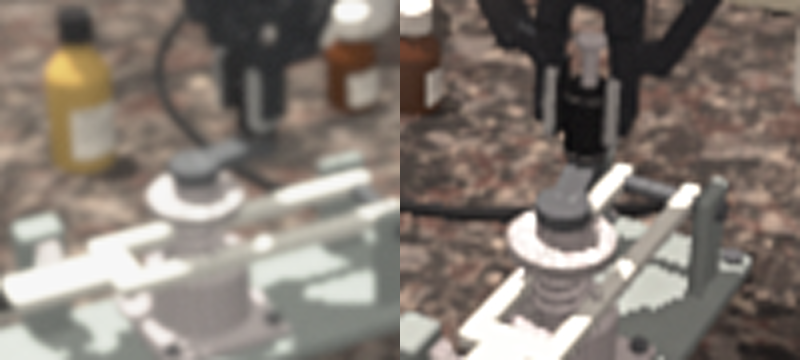

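Grip is good: pads sit on the sleeve's middle and upper part, and the tips are clear of the arm. Next I'll generate the circle rows.

```bash
cat > circ.py <<'E'
import numpy as np,sys
# circ.py phi_start step n_calls: rows [dy,dz(tool)] = world (dY,dX) from each call's start
p,st,n=map(float,sys.argv[1:4])
for k in range(int(n)):
    q=p+st*np.arange(1,6)
    print(round(q[-1],3),[[0,round(.045*(np.sin(x)-np.sin(p)),4),round(.045*(np.cos(x)-np.cos(p)),4)] for x in q]); p=q[-1]
E
python3 circ.py -1.604 0.1 1; python3 circ.py -1.104 .15 2
```

```text
-1.104 [[0, np.float64(0.0001), np.float64(0.0045)], [0, np.float64(0.0006), np.float64(0.009)], [0, np.float64(0.0016), np.float64(0.0134)], [0, np.float64(0.003), np.float64(0.0176)], [0, np.float64(0.0048), np.float64(0.0217)]]
-0.354 [[0, np.float64(0.0035), np.float64(0.0058)], [0, np.float64(0.0078), np.float64(0.011)], [0, np.float64(0.0128), np.float64(0.0155)], [0, np.float64(0.0185), np.float64(0.0192)], [0, np.float64(0.0246), np.float64(0.022)]]
0.396 [[0, np.float64(0.0065), np.float64(0.0019)], [0, np.float64(0.0132), np.float64(0.0027)], [0, np.float64(0.0199), np.float64(0.0026)], [0, np.float64(0.0266), np.float64(0.0014)], [0, np.float64(0.033), np.float64(-0.0007)]]
```

move_arm([
  [[0,0.0001,0.0045],[0,0,0]],
  [[0,0.0006,0.009],[0,0,0]],
  [[0,0.0016,0.0134],[0,0,0]],
  [[0,0.003,0.0176],[0,0,0]],
  [[0,0.0048,0.0217],[0,0,0]],
], newtons=70)

```text
time_s: 6.95
position: [0.5377, 0.0872, 0.1302]
ee_rot: [-0.0, 0.706, 0.002, 0.708]
force: [-7.5, 5.5, 10.1]
width: 0.022
```

move_arm([
  [[-0.001,0.0043,0.0054],[0,0,0]],
  [[-0.002,0.0087,0.0106],[0,0,0]],
  [[-0.002,0.0138,0.0151],[0,0,0]],
  [[-0.002,0.0194,0.0188],[0,0,0]],
  [[-0.002,0.0255,0.0216],[0,0,0]],
])

```text
time_s: 7.45
position: [0.5583, 0.1121, 0.1307]
ee_rot: [-0.001, 0.707, 0.001, 0.707]
force: [-8.8, 1.0, -0.7]
width: 0.0218
```

```bash
python3 circ.py -.354 0.08 1;python3 d.py .5 .1 .13 |head -1
```

```text
0.046 [[0, np.float64(0.0034), np.float64(0.0011)], [0, np.float64(0.0069), np.float64(0.0019)], [0, np.float64(0.0105), np.float64(0.0025)], [0, np.float64(0.0141), np.float64(0.0028)], [0, np.float64(0.0177), np.float64(0.0027)]]
7.45 [0.5583 0.1121 0.1307] q [ 0.2   0.36 -0.1   1.11  0.    1.77] F [-8.8  1.  -0.7] 0.0218
```

move_arm([
  [[0,0.0035,0.0004],[0,0,0]],
  [[0,0.007,0.001],[0,0,0]],
  [[0,0.0106,0.0014],[0,0,0]],
  [[0,0.0141,0.0016],[0,0,0]],
])

```text
time_s: 7.85
position: [0.5606, 0.1259, 0.131]
ee_rot: [-0.001, 0.706, 0.001, 0.708]
force: [-4.8, -2.6, -0.4]
width: 0.0216
```

Run:
```python
from h import *
s=arm.observe();print(s["position"].round(4),s["force"].round(1),s["ft_torque"].round(2))
a=imaging.capture("scene")[195:285,210:310]; b=imaging.capture("side")[195:285,260:360]
a,b=[cv2.resize(x,None,fx=4,fy=4,interpolation=cv2.INTER_CUBIC) for x in(a,b)]
cv2.imwrite("pics/c5.png",np.hstack([a,b])[:,:,::-1])
S=imaging.get_calibration("scene");D=imaging.get_calibration("side")
for z in(.117,.109):print(z,((proj(S,(.5145,.1235,z))-[210,195])*4).round(),((proj(D,(.5145,.1235,z))-[260,195])*4+[400,0]).round())
```

```text
[0.5606 0.1259 0.131 ] [-4.8 -2.6 -0.4] [-0.41  1.12 -0.02]
0.117 [191. 161.] [565. 201.]
0.109 [192. 174.] [564. 216.]
```

View pics/c5.png

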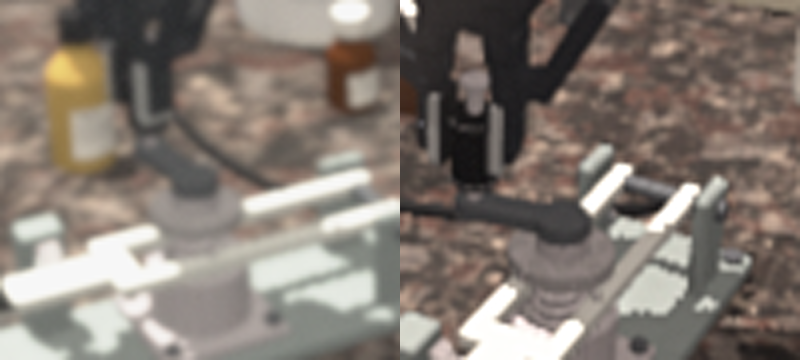

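Run:
```python
import cv2,numpy as np
for n in("c4","c5"):
    g=cv2.imread(f"pics/{n}.png",0)
    for c in(195,563):
        print(n,c,g[140:300:4,c-6:c+7].mean(1).astype(int))
```

```text
c4 195 [ 79  92 116 140 154 158 157 150 132 106  86  89 110 131 139 147 190 234
 246 239 191 147 142 148 148 150 154 150 154 171 188 194 188 174 164 158
 153 145 139 137]
c4 563 [ 70  65  77  86  84  77  98 118 118 120 126 127 126 128 132 130 128 130
 134 115  74  55  54  81 113 118 109 112 185 243 253 252 181 106  95 119
 129 110 126 141]
c5 195 [ 81  89  99 110 117 114 103  93  89  89  88  86  81  80  91 113 133 141
 142 145 149 149 143 134 133 141 152 154 153 167 186 191 183 172 166 162
 156 147 142 140]
c5 563 [118 132 153 139 110  91 104 116 105 102 106 118 142 139 104  74  66  67
  68  68  69  69  68  62  58  53  74 105 118 118 116 119 124 129 125 113
 102  98 115 140]
```

The hub dropped about 8 mm (13–15 px in the side view), so the screw is in the thread start. Now one full turn forward, clockwise.

```bash
sed -i 's/round(\(.045[^,]*\),4)/float(round(\1,4))/g' circ.py; python3 circ.py -.018 -0.198 7
```

```text
-1.008 [[0, -0.0088, -0.001], [0, -0.0173, -0.0038], [0, -0.025, -0.0082], [0, -0.0318, -0.014], [0, -0.0372, -0.021]]
-1.998 [[0, -0.004, -0.008], [0, -0.0063, -0.0165], [0, -0.0069, -0.0254], [0, -0.0058, -0.0342], [0, -0.0029, -0.0427]]
-2.988 [[0, 0.0045, -0.0077], [0, 0.0104, -0.0144], [0, 0.0175, -0.0197], [0, 0.0255, -0.0236], [0, 0.0341, -0.0258]]
-3.978 [[0, 0.0089, -0.0005], [0, 0.0177, 0.0008], [0, 0.0261, 0.0038], [0, 0.0337, 0.0083], [0, 0.0403, 0.0143]]
-4.968 [[0, 0.0053, 0.0072], [0, 0.009, 0.0152], [0, 0.0112, 0.0239], [0, 0.0115, 0.0327], [0, 0.0101, 0.0415]]
-5.958 [[0, -0.0031, 0.0083], [0, -0.0078, 0.0159], [0, -0.0138, 0.0224], [0, -0.0211, 0.0276], [0, -0.0292, 0.0313]]
-6.948 [[0, -0.0087, 0.002], [0, -0.0176, 0.0022], [0, -0.0263, 0.0007], [0, -0.0346, -0.0025], [0, -0.0421, -0.0072]]
```

move_arm([
  [[0,-0.0088,-0.0013],[0,0,0]],
  [[0,-0.0173,-0.0042],[0,0,0]],
  [[0,-0.025,-0.0086],[0,0,0]],
  [[0,-0.0318,-0.0144],[0,0,0]],
  [[0,-0.0372,-0.0214],[0,0,0]],
], newtons=90)

```text
time_s: 8.45
position: [0.5403, 0.0889, 0.1315]
ee_rot: [-0.0, 0.705, 0.002, 0.709]
force: [-2.5, 7.2, 0.6]
width: 0.0213
```

move_arm([
  [[0.0005,-0.0036,-0.008],[0,0,0]],
  [[0.001,-0.0057,-0.0165],[0,0,0]],
  [[0.001,-0.0062,-0.0254],[0,0,0]],
  [[0.001,-0.0051,-0.0342],[0,0,0]],
  [[0.001,-0.0022,-0.0427],[0,0,0]],
])

```text
time_s: 8.95
position: [0.4967, 0.0858, 0.1303]
ee_rot: [-0.001, 0.706, 0.001, 0.708]
force: [1.1, -1.7, -1.5]
width: 0.0214
```

move_arm([
  [[0,0.0045,-0.0077],[0,0,0]],
  [[0,0.0104,-0.0144],[0,0,0]],
  [[0,0.0175,-0.0197],[0,0,0]],
  [[0,0.0255,-0.0236],[0,0,0]],
  [[0,0.0341,-0.0258],[0,0,0]],
])

```text
time_s: 9.45
position: [0.4708, 0.1213, 0.1301]
ee_rot: [-0.001, 0.706, 0.002, 0.708]
force: [-0.2, -2.5, 0.8]
width: 0.021
```

move_arm([
  [[0,0.0089,-0.0005],[0,0,0]],
  [[0,0.0177,0.0008],[0,0,0]],
  [[0,0.0261,0.0038],[0,0,0]],
  [[0,0.0337,0.0083],[0,0,0]],
  [[0,0.0403,0.0143],[0,0,0]],
])

```text
time_s: 9.95
position: [0.4866, 0.1615, 0.1304]
ee_rot: [-0.001, 0.705, 0.001, 0.709]
force: [1.7, -5.4, 0.1]
width: 0.0217
```

move_arm([
  [[0,0.0049,0.0072],[0,0,0]],
  [[0,0.0085,0.0152],[0,0,0]],
  [[0,0.0107,0.0239],[0,0,0]],
  [[0,0.011,0.0327],[0,0,0]],
  [[0,0.0096,0.0415],[0,0,0]],
])

```text
time_s: 10.45
position: [0.5275, 0.1702, 0.1301]
ee_rot: [-0.001, 0.706, 0.001, 0.708]
force: [-5.1, -5.9, -0.4]
width: 0.0216
```

move_arm([
  [[0,-0.0031,0.0083],[0,0,0]],
  [[0,-0.0078,0.0159],[0,0,0]],
  [[0,-0.0138,0.0224],[0,0,0]],
  [[0,-0.0211,0.0276],[0,0,0]],
  [[0,-0.0292,0.0313],[0,0,0]],
])

```text
time_s: 10.95
position: [0.5582, 0.1414, 0.13]
ee_rot: [-0.0, 0.707, 0.002, 0.708]
force: [-7.6, 0.4, -0.2]
width: 0.0216
```

```bash
python3 d.py .5607 .1258 .1303; python3 circ.py -5.958 -0.09 1
```

```text
10.95 [0.5582 0.1414 0.13  ] q [ 0.25  0.37 -0.08  1.11  0.    1.81] F [-7.6  0.4 -0.2] 0.0216
shift [-0.0003 -0.0156  0.0024] turn [ 0.0031  0.0014 -0.0022]
-6.408 [[0, -0.0039, 0.0011], [0, -0.0079, 0.0019], [0, -0.0119, 0.0023], [0, -0.0159, 0.0023], [0, -0.02, 0.002]]
```

move_arm([
  [[0,-0.0039,0.0008],[0,0,0]],
  [[0,-0.0079,0.0014],[0,0,0]],
  [[0,-0.0119,0.0017],[0,0,0]],
  [[0,-0.0159,0.0018],[0,0,0]],
  [[0,-0.0187,0.0016],[0,0,0]],
])

```text
time_s: 11.45
position: [0.5604, 0.1227, 0.1306]
ee_rot: [-0.001, 0.706, 0.002, 0.709]
force: [-4.0, 1.3, -0.4]
width: 0.0215
```

move_arm([
  [[0,0,0],[0,0,0]],
  [[0,0,0],[0,0,0]],
  [[0,0,0],[0,0,0]],
])

```text
time_s: 11.75
position: [0.5603, 0.1226, 0.1306]
ee_rot: [-0.001, 0.706, 0.001, 0.709]
force: [-3.5, -0.2, -0.6]
width: 0.0215
```

```bash
python3 d.py .5 .1 .13|head -1
python3 - <<'E'
from h import *
A=imaging.capture("scene");B=imaging.capture("side")
a=A[195:285,210:310]; b=B[195:285,260:360]
a,b=[cv2.resize(x,None,fx=4,fy=4,interpolation=cv2.INTER_CUBIC) for x in(a,b)]
cv2.imwrite("pics/c6.png",np.hstack([a,b])[:,:,::-1])
cv2.imwrite("pics/f6.png",B[:,:,::-1])
E
```

```text
11.75 [0.5603 0.1226 0.1306] q [ 0.22  0.37 -0.09  1.11 -0.    1.78] F [-3.5 -0.2 -0.6] 0.0215
```

View pics/c6.png

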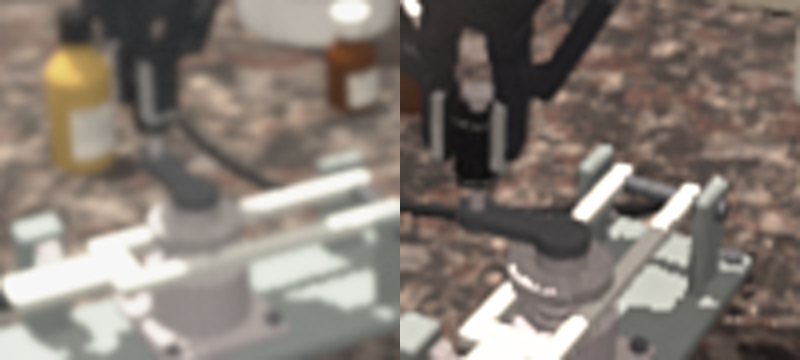

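View pics/f6.png

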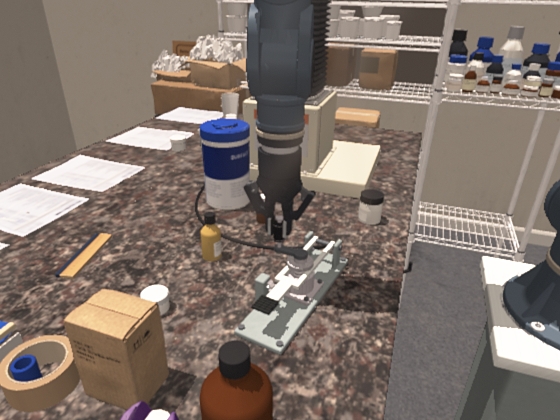

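The hub sits about 15 px lower again, more steel pin shows below the sleeve, the lever is level and the bystanders are where they were.

```bash
python3 -c "
from rig import arm
print(arm.sign_off())"
```

```text
the job is handed in; nothing more can be done
None
```

The job is done and handed in at about 12 s of robot time, with the gripper still holding the crank sleeve.

- **Lever:** I pressed it to its hard stop at about 18 N. After I let go it stayed level, so the catch holds.
- **Backward turn:** I turned the crank back about 1.5 rad. The pictures then showed the hub about 8 mm lower, so the screw had dropped into the thread start.
- **Forward turn:** I carried the sleeve forward one full turn plus about 0.07 rad. The last picture shows the hub roughly 8 mm lower still, by eye.
- **Last checks:** The grip held (21.5 mm opening at 90 N) with about 4 N of side force. In the side view the lever was still level and the jars and bottles stood where they were.

I could not measure the screw depth or the exact drop angle directly; both are read from the pictures. The opening read 21.5 mm rather than the sleeve's nominal 24 mm. I did not find out why, but the grip looked sound.

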